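# True up a frame corner with a square

### The job

The side rail of the small frame on the fixture plate leans in at its tack bolt, so the corner is out of square. Pick up the steel square by its lug, lay it on the plate inside the corner, slide it in and press it gently but positively against the back rail and the side rail until both sit flush along its edges, hold it there for a second, and touch the rails with nothing but the square. Then take the square out without disturbing the corner and lay it flat back on the bench where you found it, leaving the things around alone.

Things in the scene. Friction and masses are not known exactly. Their poses are not given: they have to be found in the camera images.
- square_grip (a point): Loose steel welder's square, L-shaped, 0.3-0.5 kg, lying flat: two legs, 20 wide, 24 high, 130 mm long, and an 8 mm high web with an upright lug. This point: in the lug, 32 mm above the underside. The lug (16 thick, 44 long, top 52 mm above the underside) is gripped across its 16 mm, along the square's +x+y diagonal. Bearing edges: outer faces 60 mm from here at +x (back rail) and +y (side rail).
- square_edge_back (a point): Middle of the square's bearing edge for the back rail (its +x outer face), 12 mm above the underside; axes as the square. The face runs 60 mm either way along y. The square's outer corner is cut away by 10 x 10 mm.
- square_edge_side (a point): Middle of the square's bearing edge for the side rail (its +y outer face), 12 mm above the underside; the face runs 60 mm either way along x.
- frame: Fixed fixture plate, 220 x 220 x 8 mm, flat on the bench, carrying two rails of 25 mm square tube, tops 33 mm above the bench. Origin: centre of the underside, z up. The back rail runs along the frame's y at its +x edge, the side rail along the frame's x at its +y edge. The corner is true when the side rail lies along the frame's x. The square slides on it with little friction (0.25).
- corner (a point): Nominal inside corner of the two rails, on the plate's top surface (8 mm above the bench), at x = y = +75 mm in the frame; axes as the frame.
- fixed_rail: Back rail with its stops: parallel to the frame's y, 220 mm long, fixed. Origin: the frame's, raised 8 mm. Its inner face looks to the frame's -x, nominally at x = +75 mm in the frame, but it is fitted roughly: the face stands up to 3 mm either way of that and must be found by touch. Its clamping slips above 30 N.
- swing_rail (a joint): Angle of the side rail about its upright tack bolt, rad: 0 = square, positive = free end leaning into the corner (to the frame's -y). Starts at 0.04 to 0.09, stays where left; friction 0.45 Nm (about 4 N at the square's tip). Bolt at x +50, y +87.5 mm in the frame; at 0 the inner face is at y = +75 mm, from x = +68 to -110 mm. The tack breaks above 30 N.
- swing_end (a point): Point on the side rail's inner face, half-way up, 150 mm from the bolt towards its free end.
- spanner_13: Bystander: combination spanner, 165 mm long, lying near the front edge of the bench.
- bolt_m16: Bystander: 72 mm hex bolt lying near the front edge.
- nut_m20: Bystander: 30 mm hex nut lying near the front edge.
- magnet_square: Bystander: red triangular magnetic welding square, 95 x 95 x 15 mm, lying left of the frame.

How it is judged (in metres and radians):
On the way:
1. the square, parallel to the frame, is pressed against both rails at once (more than 3 N on each) with the side rail square within 0.02 rad, for half a second (contact force between square and fixed_rail above 3 N and contact force between square and swing_rail above 3 N and value of joint swing_rail between -0.02 and 0.02 rad and angle between the x axis of square_grip and the x axis of frame, either way round below 0.03 rad and horizontal distance between square_grip and corner below 0.095 m), for 0.5 s.
At the end, for the whole second after the job is handed in: The side rail is left square to the back rail within 0.02 rad, and the square lies flat on the bench, released and at rest, clear of the frame and within 8 cm of where it was found (value of joint swing_rail between -0.02 and 0.02 rad and distance of square_grip from where it was at the start of the episode below 0.08 m and angle between square_grip's own z axis and vertical below 0.08 rad and height (world z) of square_grip below 0.037 m and contact force between square and frame below 0.1 N and linear speed of square below 0.02 m/s); the robot touches nothing.
It fails at once if a rail is pressed with more than 30 N by the square (contact force between square and fixed_rail above 30 N or contact force between square and swing_rail above 30 N).
It fails at once if the robot itself pushes the rails (contact force between any of the fingers, the arm and swing_rail above 1 N or contact force between any of the fingers, the arm and fixed_rail above 1 N).
It fails at once if a bystander is moved by more than 2 cm (distance of any of spanner_13, bolt_m16, nut_m20, magnet_square from where it was at the start of the episode above 0.02 m).
It also fails if it takes over 70 s, if anything falls off the work surface, if the arm or the gripper's body presses on something with over 40 N, if the wrist force passes 120 N, or if a joint passes its speed limit or range.

### The arm

A 6-joint arm with a two-finger parallel gripper is mounted at the origin on a cart in front of the work surface, level with it; the furniture and walls round the work are solid. World frame = base frame: x ahead of the robot, y to its left, z up, the work surface at z = 0. Lengths are in mm, angles in rad, forces in N, time in s.
With the tool pointing down it reaches from about 275 to 850 mm from the base axis. Payload 19 kg.
Tool frame: the origin (TCP) lies midway between the tips of the shut fingers; the grasp point (between the pads) lies 19 mm behind it; z points along the fingers, y is the line along which they close (so a half turn about z gives the same grasp; the last joint's range is limited). The gripper opens to 85 mm and grips with 20 to 120 N. Pads are 22 mm wide; open, the fingers measure 114 mm over their backs; the gripper's body (76 mm by 85 mm) begins 54 mm behind the grasp point. The pads swing forward as they close: fully open they stand 13 mm farther back than shut.
Start: joints at [-1.293, 0.15, 1.437, -0, 1.554, -0.134], TCP at [230.12, -526.907, 198.367] pointing down, gripper open.
Joint ranges: [-2.8, 2.8], [-0.68, 2.1], [0.12, 2.68], [-1.39, 4.53], [0.16, 2.79], [-2.81, 2.81]. Speed limits (rad/s): [1.89, 1.89, 2.22, 3.01, 3.01, 3.01].

### API

Orientations are given as [roll, pitch, yaw] about the fixed x, y, z axes, in that order (R = Rz(yaw) Ry(pitch) Rx(roll)).
In Python, from cell import get_obs, get_image, hand_in gives the robot as it stands.
- The arm moves only by the tool carry_out, never from a script. Its argument "commands" is a list of rows, each a list of 7 numbers: the shift along the tool's x, y, z in m, then the turn, a rotation vector about the tool's x, y, z in rad, then the opening, from -1 (shut) to 1 (fully open). A call has 1 to 10 rows; each row shifts and turns the commanded pose from where the row before left it, along the tool's axes as they then stand; what a row does not reach is not made up. A row lasts 1/10 s, in which the tool goes at most 50 mm and 8.59 degrees, less where a joint would pass 70% of its speed; a pose out of reach is approached as far as the arm can. A call is refused whole if a number of a shift passes 0.05 or a number of a turn 0.15, either way. A call with a gripper value outside its range is refused whole. The fingers move at their own pace and stop on an object; the grip force is fixed at half the most. Time passes only in rows, so rows that do not move let the fingers close. It gives the time, the measured TCP pose, the force, the opening and the grip force at its end, in the units of the state.
- get_obs(): the state, without advancing time (a new reading comes with each control period).
- get_image(name): name is "side" or "top" or "wrist"; returns a dict with "color" (384x512x3 uint8, red, green, blue), "camera_matrix" (3x3 intrinsics, pixels), "R" (3x3) and "t" (3): a world point X has camera coordinates R X + t. Camera axes: x right, y down, z forward; pixel columns grow to the right and rows downward; lengths in mm; the calibration is good to about 2 mm. A picture is of the moment at which its call begins. There is no depth.
- hand_in(): hands the job in; it is judged then, once.
The state is a dict: "t": time; "joint_pos": joint angles; "joint_vel": joint speeds; "tau": joint torques, N m; "ee_pos": TCP position; "eef_rot": TCP orientation; "ft_force": force on the tool from outside, world axes, zero at the start; "wrist_torque": the same for the moment, N m; "opening": finger opening in mm; "finger_force": force on a finger pad.
Only numpy, scipy, OpenCV 4.12 (cv2) and the standard library are available. Lean on these libraries where they do the work, as an engineer would, in place of code of your own. Each camera call takes 0.05 s, during which the arm holds its last target. There are 200 camera calls.

## Working session

There is one attempt and no reset: what is moved stays moved. The work goes in short steps, Python scripts to look and compute and a tool call to move; the robot and the scene stay as the last step left them, time stands still between calls to the robot, and variables do not carry over. Pictures are saved under pics/ and viewed, at most 10 in all, crops included, and the job is handed in when it is done.

Besides the shell and the picture viewer there is one more tool, called after "Emit:" as a command line: name --pt "numbers of a row" for each row, then --argument value for the rest. carry_out: Moves the arm, as the interface text tells. Its arguments: {"type":"object","properties":{"commands":{"type":"array"}},"required":["commands"]}

```bash
mkdir -p pics; ls; cat > h.py <<'E'
import numpy as np, cv2, pickle
from cell import get_obs, get_image, hand_in
def snap(n,f):
    d=get_image(n); cv2.imwrite(f'pics/{f}.png',cv2.cvtColor(d['color'],cv2.COLOR_RGB2BGR)); pickle.dump(d,open(f'pics/{f}.pkl','wb')); return d
def load(f): return pickle.load(open(f'pics/{f}.pkl','rb'))
def ray(d,uv,z):
    K,R,t=[np.array(d[k],float) for k in('camera_matrix','R','t')]
    uv=np.atleast_2d(np.array(uv,float)); c=-R.T@t
    w=(R.T@np.linalg.inv(K)@np.c_[uv,np.ones(len(uv))].T).T
    return c+w*((z-c[2])/w[:,2])[:,None]
def proj(d,P):
    K,R,t=[np.array(d[k],float) for k in('camera_matrix','R','t')]
    q=K@(R@np.atleast_2d(P).T+t.reshape(3,1)); return (q[:2]/q[2]).T
E
python3 - <<'E'
from h import *
o=get_obs(); print(o)
a=snap('top','top0'); b=snap('side','side0')
for d in(a,b): print(-np.array(d['R']).T@d['t'], np.array(d['R'])[2], np.array(d['camera_matrix'])[0,0])
im=np.vstack([cv2.imread('pics/top0.png'),cv2.imread('pics/side0.png')])
E
```

```text
pics
{'t': 0.0, 'joint_pos': array([-1.29300335e+00,  1.50968251e-01,  1.43801422e+00,  2.54474366e-05,
        1.55378365e+00, -1.33994475e-01]), 'joint_vel': array([-0.00030344,  0.00205579, -0.00036878, -0.00048068,  0.00037849,
       -0.00184488]), 'tau': array([ 9.78953767e-05, -7.13040376e+01, -5.70874465e+01, -1.27080184e-04,
        8.64401489e-03, -7.16119234e-05]), 'ee_pos': array([ 230.05981421, -526.67072901,  197.79395575]), 'eef_rot': array([-3.14043310e+00, -1.81983271e-04,  4.11786903e-01]), 'ft_force': array([ 0.44200774, -0.23576436,  0.4295739 ]), 'wrist_torque': array([-0.0027387 ,  0.00638217,  0.00148024]), 'finger_force': 0.0, 'opening': 85.33212960096883}
[ 326.00841884   70.15951814 1086.99319908] [ 0.15551822  0.01454276 -0.98772597] 424.5212732463226
[ 212.24696501 1234.4747269   845.4086419 ] [ 0.20473265 -0.81310207 -0.54493078] 434.5389614316898
```

View pics/top0.png

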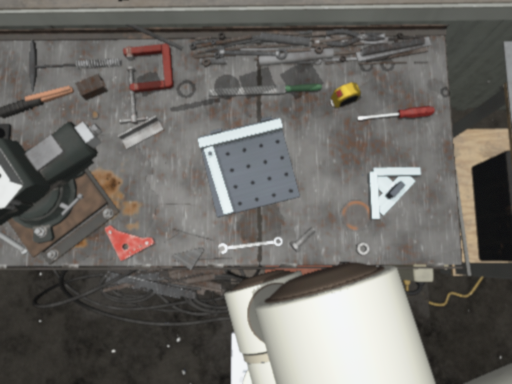

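View pics/side0.png

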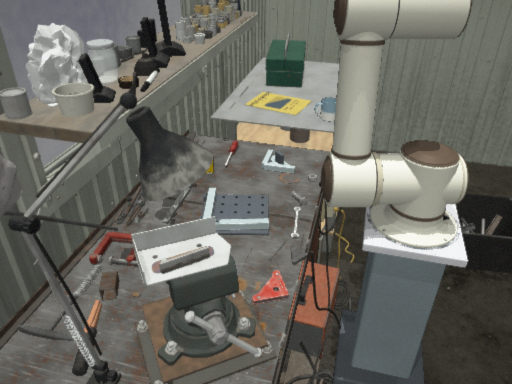

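Top view: the frame is centred near (250,168), with its back rail on top and side rail on the left. The square is near (395,190) with its corner at upper left, and the bystanders are along the bottom. Next I'll zoom in.

```bash
python3 - <<'E'
import cv2,numpy as np
i=cv2.imread('pics/top0.png')
a=cv2.resize(i[110:225,190:310],None,fx=5,fy=5,interpolation=cv2.INTER_CUBIC)[:575,:600]
b=cv2.resize(i[160:225,360:425],None,fx=6,fy=6,interpolation=cv2.INTER_CUBIC)
c=np.zeros((575,400,3),np.uint8); c[:390,:390]=b
cv2.imwrite('pics/z0.png',cv2.resize(np.hstack([a,c]),None,fx=.8,fy=.8))
from h import *
d=load('top0')
# bystander positions + rough
for n,uv,z in[('plate c',(250,168),8),('lug',(396,187),50),('sq outer corner',(371,169),24),('spanner',(250,245),5),('bolt',(303,238),8),('nut',(363,248),8),('magnet',(128,242),15)]: print(n,ray(d,uv,z).round())
E
```

```text
plate c [[562. 111.   8.]]
lug [[ 502. -251.   50.]]
sq outer corner [[ 554. -198.   24.]]
spanner [[363. 111.   5.]]
bolt [[380. -23.   8.]]
nut [[ 354. -173.    8.]]
magnet [[372. 419.  15.]]
```

View pics/z0.png

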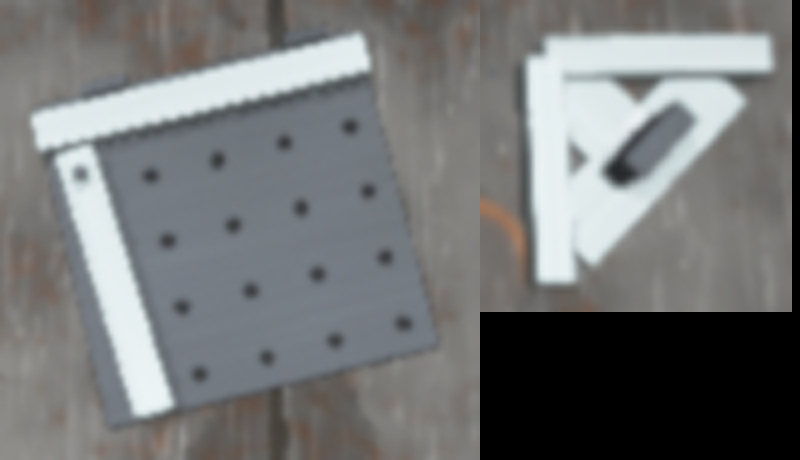

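The crops show the lug's long side running lower left to upper right, across the square's +x+y diagonal, as described. The side rail is visibly leaning in. I'll fit the edges now.

```bash
python3 - <<'E'
from h import *
d=load('top0'); im=d['color']
m=(im.min(2)>165).astype(np.uint8)
n,l,s,c=cv2.connectedComponentsWithStats(m)
for k in range(1,n):
    x,y,w,h,A=s[k]
    if A<40 or not(190<x<430 and 110<y<230): continue
    vs,us=np.nonzero(l==k)
    z=33 if x<320 else 24
    P=ray(d,np.c_[us,vs],z)[:,:2].astype(np.float32)
    r=cv2.minAreaRect(P); print(s[k],'rect',np.round(r[0]),np.round(r[1]),round(r[2],2),np.round(cv2.boxPoints(r)).tolist())
    q=np.cov(P.T); e,v=np.linalg.eigh(q); print('  pca',P.mean(0).round(1),np.degrees(np.arctan2(v[1,1],v[0,1])).round(2))
# plate grey
x0,y0=190,110
hsv=cv2.cvtColor(im,cv2.COLOR_RGB2HSV).astype(int)
b=(im[...,2].astype(int)-im[...,0]>3)&(im.min(2)>60)&(im.max(2)<150)
k=np.zeros(b.shape,np.uint8);k[110:225,190:310]=b[110:225,190:310]
k=cv2.morphologyEx(k*255,cv2.MORPH_OPEN,np.ones((3,3)))
cs,_=cv2.findContours(k,cv2.RETR_EXTERNAL,cv2.CHAIN_APPROX_NONE); cc=max(cs,key=cv2.contourArea)[:,0]
r=cv2.minAreaRect(ray(d,cc,8)[:,:2].astype(np.float32));print('plate',r,cv2.boxPoints(r).round())
# lug dark
x=im[160:225,360:425]; dk=((x.max(2)<115)).astype(np.uint8); n,l,s,c=cv2.connectedComponentsWithStats(dk); print(s[:,2:],c+[360,160])
# square leg edges by subpixel gray crossings
g=im.mean(2)
def edge(hor,rng,lo,hi,sgn,z):
    pts=[]
    for t in rng:
        p=g[lo:hi,t] if hor else g[t,lo:hi]
        dd=np.diff(p)*sgn; j=int(dd.argmax()); w=np.clip(dd[max(j-1,0):j+2],0,None); cpos=lo+(np.arange(max(j-1,0),max(j-1,0)+len(w))*w).sum()/w.sum()+.5
        pts.append((t,cpos) if hor else (cpos,t))
    P=ray(d,pts,z)[:,:2]; vx,vy,px,py=cv2.fitLine(P.astype(np.float32),cv2.DIST_HUBER,0,.01,.01).ravel()
    print('edge',hor,z,np.array([px,py]).round(1),np.degrees(np.arctan2(vy,vx)).round(2))
edge(True,range(376,417),162,171,1,24); edge(True,range(376,417),169,180,-1,24)
edge(False,range(174,214),364,373,1,24); edge(False,range(178,214),373,384,-1,24)
E
```

```text
[358 113  40   7 110] rect [ 695. -221.] [  9. 103.] 5.39 [[685.0, -170.0], [695.0, -273.0], [704.0, -272.0], [694.0, -170.0]]
  pca [ 694.9 -218.1] 96.19
[ 198  118   85   96 1498] rect [562. 114.] [208. 220.] 14.04 [[435.0, 196.0], [488.0, -18.0], [690.0, 33.0], [636.0, 246.0]]
  pca [593.8 161.3] 150.07
[ 370  167   51   52 1389] rect [ 493. -257.] [128. 130.] 89.55 [[427.0, -321.0], [558.0, -322.0], [559.0, -194.0], [428.0, -193.0]]
  pca [ 507.5 -239.6] 138.69
plate ((556.77978515625, 95.41978454589844), (189.3009490966797, 185.328369140625), 13.742863655090332) [[443. 163.]
 [487. -17.]
 [671.  28.]
 [627. 208.]]
[[  65   65 3332]
 [  29   65  300]
 [  41    7  229]
 [  10   13   52]
 [   4    6   13]
 [  12    5   37]
 [   8    3   18]
 [  14   16   59]
 [  11   23  132]
 [   2    3    5]
 [   3    4    8]
 [   6    9   32]
 [   2    4    8]] [[392.58853541 194.0957383 ]
 [370.1        196.15333333]
 [391.7510917  162.45414847]
 [419.5        164.57692308]
 [369.69230769 167.46153846]
 [418.02702703 176.97297297]
 [392.5        176.77777778]
 [391.06779661 191.83050847]
 [418.82575758 193.95454545]
 [411.6        188.2       ]
 [411.875      192.75      ]
 [362.71875    212.03125   ]
 [360.5        221.5       ]]
edge True 24 [ 558.6 -265.4] -89.27
edge True 24 [ 539.2 -263.1] -89.95
edge False 24 [ 490.5 -193. ] 0.43
edge False 24 [ 483.  -211.4] 0.56
```

Emit:
carry_out --pt "0.02 -0.008 0 0 0 0 1" --pt "0.042 -0.017 0 0 0 0 1" --pt "0.042 -0.017 0 0 0 0 1" --pt "0.042 -0.017 0 0 0 0 1" --pt "0.042 -0.017 0 0 0 0 1" --pt "0.042 -0.017 0 0 0 0 1" --pt "0.042 -0.017 0 0 0 0 1" --pt "0.042 -0.017 0 0 0 0 1" --pt "0.042 -0.0165 0 0 0 0 1"

```text
t: 1.0
ee_pos: [499.9, -251.2, 198.3]
eef_rot: [-3.141, 0.0, 0.412]
ft_force: [0.1, -1.7, -0.1]
opening: 85.5
finger_force: 0.0
```

Emit:
carry_out --pt "0 0 0 0 0 0.1486 0.2" --pt "0 0 0 0 0 0.1486 0.2" --pt "0 0 0 0 0 0.1486 0.2" --pt "0 0 0 0 0 0.1486 0.2" --pt "0 0 0 0 0 0.1486 0.2" --pt "0 0 0 0 0 0.1486 0.2" --pt "0 0 0 0 0 0.1486 0.2" --pt "0 0 0 0 0 0.1486 0.2" --pt "0 0 0 0 0 0 0.2"

```text
t: 1.9
ee_pos: [498.8, -252.8, 198.1]
eef_rot: [3.142, 0.001, -0.78]
ft_force: [-0.2, 0.7, 0.5]
opening: 51.4
finger_force: 0.0
```

```bash
cat >> h.py <<'E'
def edge(d,hor,rng,lo,hi,sgn,z,show=True):
    """hor: near-horizontal image edge, scan columns rng; lo/hi may be (a,b): lo=a+b*t"""
    g=d['color'].mean(2); pts=[]
    for t in rng:
        L=int(lo(t)); H=int(hi(t)); p=g[L:H,t] if hor else g[t,L:H]
        q=np.diff(p)*sgn; j=max(int(q.argmax()),1); w=np.clip(q[j-1:j+2],0,None); c=L+((np.arange(j-1,j-1+len(w))*w).sum()/w.sum())+.5
        pts.append((t,c) if hor else (c,t))
    P=ray(d,pts,z)[:,:2]; vx,vy,px,py=cv2.fitLine(P.astype(np.float32),cv2.DIST_HUBER,0,.01,.01).ravel()
    res=np.abs((P-[px,py])@[-vy,vx]); 
    if show: print('edge z',z,'pt',np.array([px,py]).round(1),'ang',np.degrees(np.arctan2(vy,vx)).round(2),'res',res.mean().round(2))
    return px,py,np.arctan2(vy,vx)
E
python3 - <<'E'
from h import *
o=get_obs(); print(o['t'],o['ee_pos'],o['eef_rot'],o['opening'],o['joint_pos'])
d=snap('wrist','w1')
print(proj(d,[[498.7,-253,52],[558.7,-193,24],[428,-193,24],[559,-323,24]]).round())
d=load('top0')
# back rail outer (top) edge, inner edge; slopes in px: (198,133)->(280,118)
f=lambda a:(lambda t:133.5+a-(t-198)*15.5/82)
edge(d,True,range(204,278),f(-4),f(5),1,33)
edge(d,True,range(220,278),f(6),f(16),-1,33)
g=lambda a:(lambda t:204+a+(t-148)*16/62)
edge(d,False,range(152,208),g(-5),g(5),1,33)
edge(d,False,range(152,208),g(6),g(17),-1,33)
E
```

```text
1.9 [ 498.81055751 -252.8491689   198.10725145] [ 3.14155525e+00  6.18555425e-04 -7.80079364e-01] 51.411890939514315 [-6.06966060e-01  1.18138424e-01  1.47443992e+00  6.97151657e-05
  1.54963006e+00  1.74390812e+00]
[[249. 174.]
 [186. 168.]
 [254. 230.]
 [255.  95.]]
edge z 33 pt [666.2 126.7] ang -76.74 res 0.41
edge z 33 pt [642.3 113.3] ang -76.23 res 0.46
edge z 33 pt [527.8 204.8] ang 17.49 res 0.34
edge z 33 pt [514.9 174. ] ang 17.53 res 0.17
```

View pics/w1.png

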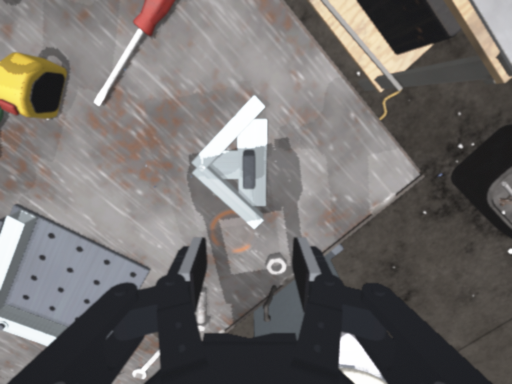

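The wrist view shows the square centred near (235,165). The lug is at about x 243–255, y 149–189, close to where I projected it (249,174). I'll check the lug offset in numbers.

```bash
python3 - <<'E'
from h import *
d=load('w1'); im=d['color']
K=im[140:200,225:275].max(2)<100
n,l,s,c=cv2.connectedComponentsWithStats(K.astype(np.uint8)); 
for i in range(1,n):
    if s[i,4]>100: print(s[i]+[225,140,0,0,0],c[i]+[225,140])
a=np.radians(-44.5); L=np.array([np.cos(a),np.sin(a)]); N=np.array([-L[1],L[0]])
for z in(8,52): print(z,proj(d,[[*(np.array([498.7,-253])+i*22*L+j*8*N),z] for i in(-1,1) for j in(-1,1)]).round(1).tolist())
x=[cv2.resize(im[85:240,180:280],None,fx=4,fy=4,interpolation=cv2.INTER_CUBIC)[:600]]
cv2.imwrite('pics/z1.png',x[0])
print(-np.array(d['R']).T@d['t'],np.array(d['R'])[2])
E
```

```text
8 [[254.6, 180.7], [243.4, 180.7], [254.7, 149.8], [243.1, 149.9]]
52 [[255.3, 190.4], [242.6, 190.4], [255.4, 156.0], [242.3, 156.1]]
[ 558.49321488 -312.7420779   372.65761207] [-0.23132153  0.22904173 -0.94553172]
```

View pics/z1.png

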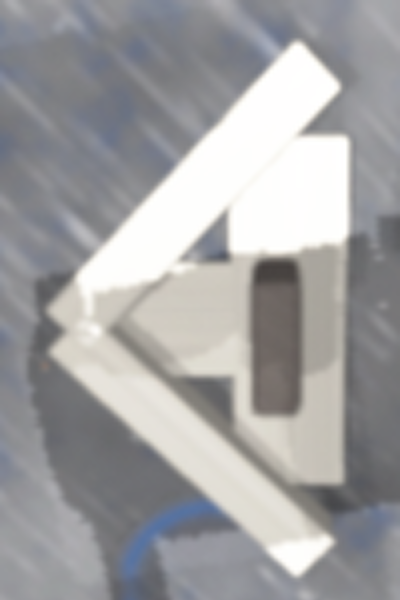

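Emit:
carry_out --pt "0.0015 0 0.02 0 0 0 -0.06" --pt "0 0 0.04 0 0 0 -0.06" --pt "0 0 0.04 0 0 0 -0.06" --pt "0 0 0.03 0 0 0 -0.06" --pt "0 0 0.02 0 0 0 -0.06" --pt "0 0 0.015 0 0 0 -0.06" --pt "0 0 0.01 0 0 0 -0.06" --pt "0 0 0.009 0 0 0 -0.06" --pt "0 0 0 0 0 0 -0.06"

```text
t: 2.85
ee_pos: [499.8, -253.8, 13.8]
eef_rot: [3.142, 0.001, -0.776]
ft_force: [0.5, -0.3, -0.4]
opening: 40.1
finger_force: 0.0
```

Emit:
carry_out --pt "0 0 0 0 0 0 -0.4" --pt "0 0 0 0 0 0 -0.6" --pt "0 0 0 0 0 0 -0.8" --pt "0 0 0 0 0 0 -1" --pt "0 0 0 0 0 0 -1" --pt "0 0 0 0 0 0 -1" --pt "0 0 0 0 0 0 -1"

```text
t: 3.55
ee_pos: [500.5, -254.2, 15.4]
eef_rot: [-3.141, -0.002, -0.777]
ft_force: [-0.3, 1.4, 4.9]
opening: 13.1
finger_force: 58.6
```

Emit:
carry_out --pt "0 0 -0.01 0 0 0 -1" --pt "0 0 -0.03 0 0 0 -1" --pt "0 0 -0.04 0 0 0 -1" --pt "0 0 -0.04 0 0 0 -1" --pt "0 0 -0.01 0 0 0 -1" --pt "0 0 0 0 0 0 -1" --pt "0 0 0 0 0 0 -1"

```text
t: 4.25
ee_pos: [499.5, -253.7, 143.3]
eef_rot: [3.141, 0.001, -0.777]
ft_force: [0.2, 0.2, -3.9]
opening: 13.2
finger_force: 59.0
```

```bash
python3 - <<'E'
from h import *
o=get_obs(); print(o['ee_pos'],o['eef_rot'],o['ft_force'],o['wrist_torque'],o['opening'])
d=snap('wrist','w2')
a=cv2.imread('pics/w2.png'); cv2.imwrite('pics/w2c.png',cv2.resize(a[100:300,120:380],None,fx=3,fy=3))
E
```

```text
[ 499.51277923 -253.67201553  143.29718212] [ 3.14133837e+00  1.44337409e-03 -7.76971203e-01] [ 0.17661787  0.19304535 -3.90062953] [-0.00583649 -0.0123042   0.03012261] 13.167773301908824
```

View pics/w2c.png

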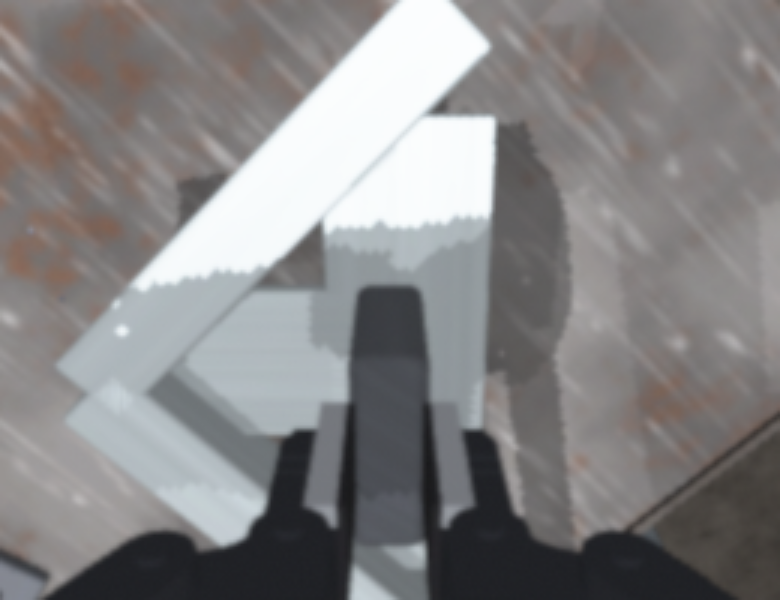

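The square is held cleanly, with a reading of 3.9 N (about 0.4 kg). Next I'll carry it over the plate.

Emit:
carry_out --pt "-0.01 -0.0145 0 0 0 0 -1" --pt "-0.022 -0.0315 0 0 0 0 -1" --pt "-0.025 -0.0355 0 0 0 0 -1" --pt "-0.025 -0.0355 0 0 0 0 -1" --pt "-0.025 -0.0355 0 0 0 0 -1" --pt "-0.025 -0.0355 0 0 0 0 -1" --pt "-0.025 -0.0355 0 0 0 0 -1" --pt "-0.022 -0.0315 0 0 0 0 -1" --pt "-0.018 -0.0265 0 0 0 0 -1" --pt "-0.01 -0.0145 0 0 0 0 -1"

```text
t: 5.3
ee_pos: [559.2, 105.3, 143.0]
eef_rot: [3.14, 0.002, -0.775]
ft_force: [0.6, -0.9, -3.3]
opening: 13.2
finger_force: 59.1
```

Emit:
carry_out --pt "0 0 0 0 0 -0.07 -1" --pt "0 0 0 0 0 -0.09 -1" --pt "0 0 0.02 0 0 -0.069 -1" --pt "0 0 0.03 0 0 0 -1" --pt "0 0 0.02 0 0 0 -1" --pt "0 0 0 0 0 0 -1" --pt "0 0 0 0 0 0 -1"

```text
t: 6.0
ee_pos: [559.5, 102.6, 74.2]
eef_rot: [3.141, 0.001, -0.548]
ft_force: [-0.1, 0.2, -2.9]
opening: 13.2
finger_force: 59.1
```

```bash
python3 - <<'E'
from h import *
o=get_obs(); print(o['t'],o['ee_pos'],o['eef_rot'],o['ft_force'],o['wrist_torque'],o['joint_pos'])
d=snap('wrist','w3'); snap('top','top3')
a=cv2.imread('pics/w3.png'); b=cv2.imread('pics/top3.png'); 
cv2.imwrite('pics/c3.png',np.hstack([cv2.resize(a,(512,384)),cv2.resize(b[100:228,190:286],(288,384))]))
E
```

```text
6.0 [559.52879792 102.57272068  74.23645801] [ 3.14098210e+00  1.15698281e-03 -5.47779275e-01] [-0.11665043  0.15084878 -2.91933807] [ 0.00421013  0.02003032 -0.03711885] [4.57957100e-02 2.11310651e-01 1.62251741e+00 1.45985920e-04
 1.30906517e+00 2.16433309e+00]
```

View pics/c3.png

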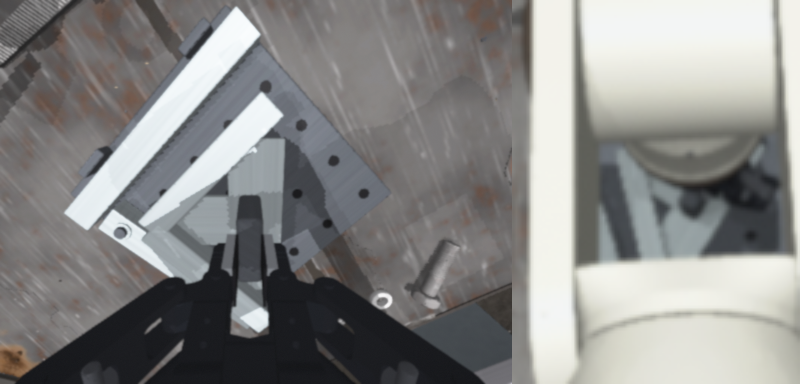

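The square hangs over the plate, inside both rails. Its back leg runs (140,222)-(262,93), nearly parallel to the back rail at (97,230)-(260,40). I'll measure the yaw difference next.

```bash
python3 - <<'E'
from h import *
d=load('w3')
ln=lambda p,q,a:(lambda t:p[1]+(t-p[0])*(q[1]-p[1])/(q[0]-p[0])+a)
def E(p,q,r,s,z): return edge(d,True,r,ln(p,q,-9),ln(p,q,10),s,z)
E((66,212),(236,8),range(85,230),1,33); E((97,230),(260,40),range(120,250),-1,33)
E((140,222),(262,93),range(160,255),1,84); E((180,206),(283,114),range(240,278),-1,84)
# plate right edge z 8 (260,45)-(389,192)
E((262,45),(389,192),range(275,380),-1,8); E((262,45),(389,192),range(275,380),1,8)
# side rail outer? inner visible (128,212)-(170,255)
E((100,232),(180,278),range(108,170),1,33)
E
E
```

```text
edge z 33 pt [665.8 130.8] ang -76.25 res 0.14
edge z 33 pt [645.1 110.8] ang -75.86 res 0.16
edge z 84 pt [620.  101.3] ang -76.37 res 0.12
edge z 84 pt [609.5  64. ] ang -76.46 res 0.29
edge z 8 pt [582.5   6.4] ang 14.02 res 0.44
edge z 8 pt [589.3  10. ] ang 13.92 res 0.23
edge z 33 pt [573.9 213. ] ang 21.41 res 2.76bash: E: command not found
```

Emit:
carry_out --pt "0 0 0.015 0 0 -0.006 -1" --pt "0 0 0.02 0 0 0 -1" --pt "0 0 0.01 0 0 0 -1" --pt "0 0 0.005 0 0 0 -1" --pt "0 0 0 0 0 0 -1" --pt "0 0 0 0 0 0 -1"

```text
t: 6.7
ee_pos: [560.2, 102.2, 24.8]
eef_rot: [-3.141, -0.0, -0.542]
ft_force: [0.5, 0.0, -2.7]
opening: 13.4
finger_force: 59.1
```

Emit:
carry_out --pt "0 0 0.001 0 0 0 -1" --pt "0 0 0 0 0 0 -1" --pt "0 0 0 0 0 0 -1"

```text
t: 7.0
ee_pos: [560.0, 102.2, 23.6]
eef_rot: [-3.141, -0.0, -0.542]
ft_force: [0.3, -0.1, -3.2]
opening: 13.2
finger_force: 59.1
```

Emit:
carry_out --pt "0 0 0.001 0 0 0 -1" --pt "0 0 0 0 0 0 -1" --pt "0 0 0 0 0 0 -1"

```text
t: 7.3
ee_pos: [560.5, 102.3, 23.4]
eef_rot: [-3.141, -0.001, -0.542]
ft_force: [-2.5, -0.6, 8.0]
opening: 13.3
finger_force: 60.5
```

Emit:
carry_out --pt "0 0 0.0005 0 0 0 -1" --pt "0 0 0 0 0 0 -1" --pt "0 0 0 0 0 0 -1"

```text
t: 7.6
ee_pos: [560.6, 102.3, 23.3]
eef_rot: [-3.14, -0.002, -0.542]
ft_force: [-3.3, -0.4, 13.1]
opening: 13.1
finger_force: 61.2
```

Emit:
carry_out --pt "0 0 -0.0008 0 0 0 -1" --pt "0 0 0 0 0 0 -1" --pt "0.0025 -0.0025 0 0 0 0 -1" --pt "0.0035 -0.0035 0 0 0 0 -1" --pt "0.0035 -0.0035 0 0 0 0 -1" --pt "0.0035 -0.0035 0 0 0 0 -1" --pt "0.0014 -0.0014 0 0 0 0 -1" --pt "0 0 0 0 0 0 -1"

```text
t: 8.4
ee_pos: [580.5, 107.2, 23.4]
eef_rot: [-3.141, -0.001, -0.542]
ft_force: [1.6, -0.0, 5.9]
opening: 13.4
finger_force: 60.3
```

Emit:
carry_out --pt "0.0007 -0.0007 0 0 0 0 -1" --pt "0.0007 -0.0007 0 0 0 0 -1" --pt "0 0 0 0 0 0 -1"

```text
t: 8.7
ee_pos: [582.1, 107.7, 23.3]
eef_rot: [-3.141, -0.001, -0.542]
ft_force: [-1.2, 0.6, 7.1]
opening: 13.2
finger_force: 60.5
```

Emit:
carry_out --pt "0.0007 -0.0007 0 0 0 0 -1" --pt "0.0007 -0.0007 0 0 0 0 -1" --pt "0 0 0 0 0 0 -1"

```text
t: 9.0
ee_pos: [584.0, 108.2, 23.4]
eef_rot: [-3.141, -0.001, -0.542]
ft_force: [-2.0, 0.3, 8.2]
opening: 13.3
finger_force: 60.5
```

Emit:
carry_out --pt "0.0007 -0.0007 0 0 0 0 -1" --pt "0 0 0 0 0 0 -1"

```text
t: 9.2
ee_pos: [584.9, 108.4, 23.4]
eef_rot: [-3.141, -0.001, -0.542]
ft_force: [-1.0, -0.8, 7.5]
opening: 12.9
finger_force: 60.5
```

Emit:
carry_out --pt "0.0007 -0.0007 0 0 0 0 -1" --pt "0 0 0 0 0 0 -1"

```text
t: 9.4
ee_pos: [585.5, 108.6, 23.4]
eef_rot: [-3.141, -0.0, -0.542]
ft_force: [-4.6, -0.8, 10.2]
opening: 13.2
finger_force: 60.8
```

Emit:
carry_out --pt "0.0004 -0.0004 -0.0003 0 0 0 -1" --pt "0 0 0 0 0 0 -1"

```text
t: 9.6
ee_pos: [585.5, 108.6, 23.4]
eef_rot: [3.141, 0.001, -0.542]
ft_force: [-7.6, -1.6, 9.4]
opening: 13.0
finger_force: 60.7
```

```bash
python3 - <<'E'
from h import *
o=get_obs(); print(o['ee_pos'],o['eef_rot'],o['ft_force'],o['wrist_torque'])
E
```

```text
[585.4929312  108.61131604  23.35666591] [ 3.14084313e+00  8.45870362e-04 -5.41959344e-01] [-7.64945207 -1.60935609  9.36918564] [-0.28461706  1.34717327 -0.09664081]
```

Emit:
carry_out --pt "-0.001 0.001 -0.0003 0 0 0 -1" --pt "-0.0014 -0.0014 0 0 0 0 -1" --pt "-0.0025 -0.0025 0 0 0 0 -1" --pt "-0.0025 -0.0025 0 0 0 0 -1" --pt "-0.0014 -0.0014 0 0 0 0 -1" --pt "0 0 0 0 0 0 -1"

```text
t: 10.2
ee_pos: [581.9, 119.6, 23.4]
eef_rot: [-3.141, 0.0, -0.542]
ft_force: [-0.6, 0.7, 2.5]
opening: 13.5
finger_force: 59.9
```

Emit:
carry_out --pt "-0.0014 -0.0014 0 0 0 0 -1" --pt "-0.0014 -0.0014 0 0 0 0 -1" --pt "0 0 0 0 0 0 -1"

```text
t: 10.5
ee_pos: [581.0, 123.2, 23.4]
eef_rot: [-3.141, 0.0, -0.542]
ft_force: [0.6, 2.1, 3.3]
opening: 13.3
finger_force: 60.0
```

Emit:
carry_out --pt "-0.0014 -0.0014 0 0 0 0 -1" --pt "-0.0014 -0.0014 0 0 0 0 -1" --pt "0 0 0 0 0 0 -1"

```text
t: 10.8
ee_pos: [580.0, 127.1, 23.4]
eef_rot: [-3.141, 0.0, -0.542]
ft_force: [-0.3, 0.8, 4.2]
opening: 13.3
finger_force: 60.1
```

Emit:
carry_out --pt "-0.0014 -0.0014 0 0 0 0 -1" --pt "0 0 0 0 0 0 -1"

```text
t: 11.0
ee_pos: [579.7, 128.6, 23.4]
eef_rot: [3.141, -0.0, -0.542]
ft_force: [1.8, -3.6, 4.6]
opening: 13.4
finger_force: 60.1
```

Emit:
carry_out --pt "-0.0014 -0.0014 0 0 0 0 -1" --pt "0 0 0 0 0 0 -1"

```text
t: 11.2
ee_pos: [579.1, 130.3, 23.4]
eef_rot: [3.141, -0.0, -0.542]
ft_force: [0.4, -4.8, 6.0]
opening: 13.2
finger_force: 60.3
```

Emit:
carry_out --pt "-0.0007 -0.0007 0 0 0 0 -1" --pt "0 0 0 0 0 0 -1"

```text
t: 11.4
ee_pos: [578.8, 131.2, 23.4]
eef_rot: [3.141, -0.0, -0.542]
ft_force: [0.0, -5.2, 5.5]
opening: 13.1
finger_force: 60.3
```

Emit:
carry_out --pt "-0.0007 -0.0007 0 0 0 0 -1" --pt "0 0 0 0 0 0 -1"

```text
t: 11.6
ee_pos: [578.6, 132.1, 23.4]
eef_rot: [3.141, -0.0, -0.542]
ft_force: [-0.7, -5.7, 5.7]
opening: 13.3
finger_force: 60.3
```

Side rail is moving at about 5 N; I'll continue until it firms up.

Emit:
carry_out --pt "-0.0007 -0.0007 0 0 0 0 -1" --pt "0 0 0 0 0 0 -1"

```text
t: 11.8
ee_pos: [578.3, 133.0, 23.4]
eef_rot: [3.141, -0.0, -0.542]
ft_force: [-0.7, -5.4, 6.2]
opening: 13.3
finger_force: 60.4
```

Emit:
carry_out --pt "-0.0007 -0.0007 0 0 0 0 -1" --pt "0 0 0 0 0 0 -1"

```text
t: 12.0
ee_pos: [578.2, 133.5, 23.4]
eef_rot: [3.14, -0.001, -0.542]
ft_force: [0.3, -11.4, 4.9]
opening: 12.9
finger_force: 60.4
```

Emit:
carry_out --pt "-0.0005 -0.0005 0 0 0 0 -1" --pt "0 0 0 0 0 0 -1"

```text
t: 12.2
ee_pos: [578.1, 133.6, 23.4]
eef_rot: [3.139, -0.001, -0.542]
ft_force: [-0.4, -15.7, 6.4]
opening: 13.1
finger_force: 60.4
```

```bash
python3 - <<'E'
from h import *
o=get_obs(); print(o['ee_pos'],o['eef_rot'],o['ft_force'],o['wrist_torque'])
E
```

```text
[578.08923046 133.56487053  23.41038664] [ 3.13944761e+00 -1.20692570e-03 -5.42183102e-01] [ -0.39286238 -15.73918996   6.43604121] [-2.72344527 -0.00716061  0.1721382 ]
```

Emit:
carry_out --pt "0.0009 -0.0005 0 0 0 0 -1" --pt "0 0 0 0 0 0 -1"

```text
t: 12.4
ee_pos: [578.6, 133.8, 23.3]
eef_rot: [3.139, 0.0, -0.542]
ft_force: [-5.0, -13.6, 10.3]
opening: 12.7
finger_force: 60.7
```

Emit:
carry_out --pt "0.0004 -0.0004 0 0 0 0 -1" --pt "0 0 0 0 0 0 -1"

```text
t: 12.6
ee_pos: [578.8, 134.0, 23.3]
eef_rot: [3.139, 0.001, -0.542]
ft_force: [-8.0, -13.3, 10.5]
opening: 13.5
finger_force: 60.9
```

Emit:
carry_out --pt "0.0003 -0.0003 0 0 0 0 -1" --pt "0 0 0 0 0 0 -1"

```text
t: 12.8
ee_pos: [579.0, 134.2, 23.3]
eef_rot: [3.139, 0.001, -0.542]
ft_force: [-9.3, -12.9, 12.0]
opening: 13.6
finger_force: 61.1
```

Emit:
carry_out --pt "0.0003 -0.0003 0 0 0 0 -1" --pt "0 0 0 0 0 0 -1"

```text
t: 13.0
ee_pos: [579.2, 134.4, 23.3]
eef_rot: [3.139, 0.002, -0.542]
ft_force: [-10.5, -12.5, 12.1]
opening: 13.4
finger_force: 61.2
```

```bash
python3 - <<'E'
from h import *
o=get_obs(); print(o['ee_pos'],o['eef_rot'],o['ft_force'],o['wrist_torque'])
d=snap('wrist','w4'); a=cv2.imread('pics/w4.png'); cv2.imwrite('pics/w4c.png',cv2.resize(a[0:300,0:400],None,fx=2,fy=2))
E
```

```text
[579.1627964 134.3612224  23.2967528] [ 3.13859293e+00  1.58773757e-03 -5.42206051e-01] [-10.49791994 -12.47264211  12.11608898] [-2.1366802   1.91622709 -0.02741822]
```

View pics/w4c.png

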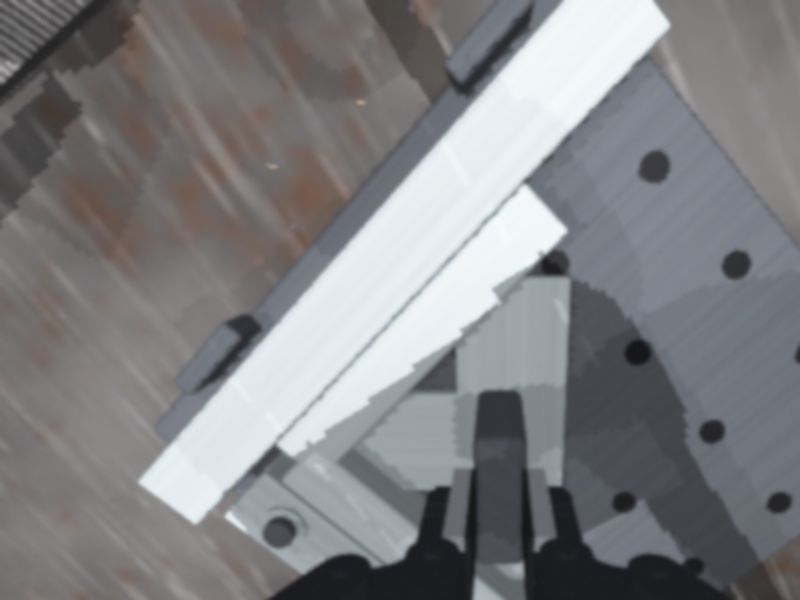

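The square sits in the corner, with a thin dark line from (290,430) to (520,190) between its back leg and the back rail. I'll measure that gap and push a little further.

```bash
cat > gap.py <<'E'
from h import *
import sys
d=load(sys.argv[1])
ln=lambda p,q,a:(lambda t:p[1]+(t-p[0])*(q[1]-p[1])/(q[0]-p[0])+a)
A,B=(142,216),(262,92)
e=[edge(d,True,range(175,255),ln(A,B,-9),ln(A,B,1),-1,33),edge(d,True,range(175,255),ln(A,B,-3),ln(A,B,8),1,32)]
n=np.array([.971,.24]); print('gap',(np.array(e[0][:2])-e[1][:2])@n)
# side rail seam strip: profile
g=d['color'].mean(2); print(g[150:200,200].round().astype(int).tolist())
E
python3 gap.py w4
```

```text
edge z 33 pt [643.7 120.5] ang -76.16 res 0.11
edge z 32 pt [639.3 132.7] ang -76.1 res 0.09
gap 1.2680054321289067
[237, 234, 226, 212, 186, 163, 172, 212, 231, 238, 240, 241, 242, 242, 242, 242, 242, 241, 240, 240, 240, 239, 239, 239, 239, 239, 238, 238, 237, 237, 237, 236, 236, 236, 236, 237, 236, 235, 224, 188, 163, 160, 159, 159, 159, 158, 156, 150, 141, 133]
```

Emit:
carry_out --pt "0.0004 -0.0004 0 0 0 0 -1" --pt "0 0 0 0 0 0 -1"

```text
t: 13.25
ee_pos: [579.2, 134.4, 23.3]
eef_rot: [3.138, 0.002, -0.542]
ft_force: [-15.6, -13.7, 15.5]
opening: 13.0
finger_force: 61.6
```

Emit:
carry_out --pt "-0.0003 -0.0003 0 0 0 0 -1" --pt "0 0 0 0 0 0 -1" --pt "0 0 0 0 0 0 -1" --pt "0 0 0 0 0 0 -1" --pt "0 0 0 0 0 0 -1" --pt "0 0 0 0 0 0 -1"

```text
t: 13.85
ee_pos: [579.2, 134.4, 23.3]
eef_rot: [3.137, 0.002, -0.542]
ft_force: [-15.8, -15.8, 16.2]
opening: 13.2
finger_force: 61.6
```

Emit:
carry_out --pt "0 0 0 0 0 0 -1" --pt "0 0 0 0 0 0 -1" --pt "0 0 0 0 0 0 -1" --pt "0 0 0 0 0 0 -1" --pt "0 0 0 0 0 0 -1" --pt "0 0 0 0 0 0 -1" --pt "0 0 0 0 0 0 -1"

```text
t: 14.55
ee_pos: [579.2, 134.4, 23.3]
eef_rot: [3.137, 0.002, -0.542]
ft_force: [-15.3, -16.9, 15.8]
opening: 13.3
finger_force: 61.6
```

```bash
python3 - <<'E'
from h import *
o=get_obs(); print(o['ee_pos'],o['eef_rot'],o['ft_force'],o['wrist_torque'])
d=snap('wrist','w5')
E
python3 gap.py w5
```

```text
[579.21226328 134.42967854  23.30000542] [ 3.13746134e+00  1.85136582e-03 -5.42236874e-01] [-15.27100097 -16.909881    15.76316487] [-2.86228401  2.62202576 -0.09545911]
edge z 33 pt [643.4 121.7] ang -76.29 res 0.11
edge z 32 pt [643.8 114.4] ang -76.11 res 0.1
gap 1.27460888671875
[237, 235, 229, 217, 195, 174, 179, 213, 231, 238, 240, 241, 242, 242, 243, 243, 242, 241, 240, 240, 240, 239, 239, 239, 239, 239, 238, 238, 237, 237, 237, 236, 236, 236, 232, 227, 232, 233, 222, 188, 164, 160, 159, 159, 159, 159, 157, 151, 140, 130]
```

Emit:
carry_out --pt "0 0.001 0 0 0 0 -1" --pt "0 0.002 0 0 0 0 -1" --pt "0 0.004 -0.0008 0 0 0 -1" --pt "0 0.007 0 0 0 0 -1" --pt "0 0.01 0 0 0 0 -1" --pt "0 0.008 0 0 0 0 -1" --pt "0 0 -0.003 0 0 0 -1" --pt "0 0 -0.01 0 0 0 -1" --pt "0 0 -0.03 0 0 0 -1" --pt "0 0 -0.04 0 0 0 -1"

```text
t: 15.6
ee_pos: [563.6, 108.7, 107.5]
eef_rot: [3.14, 0.002, -0.542]
ft_force: [1.2, 0.0, -2.9]
opening: 13.2
finger_force: 59.2
```

Emit:
carry_out --pt "0 0 -0.03 0 0 0 -1" --pt "0 0 -0.01 0 0 0 -1" --pt "0 0 0 0 0 0 -1"

```text
t: 15.9
ee_pos: [565.0, 108.8, 148.5]
eef_rot: [-3.14, -0.002, -0.542]
ft_force: [0.4, -0.2, -3.4]
opening: 13.0
finger_force: 59.2
```

```bash
python3 - <<'E'
from h import *
o=get_obs(); print(o['t'],o['ee_pos'],o['eef_rot'],o['ft_force'],o['wrist_torque'])
d=snap('wrist','w6')
E
```

```text
15.9 [564.98137578 108.77232531 148.5328649 ] [-3.14002554e+00 -2.05416472e-03 -5.41828364e-01] [ 0.37671341 -0.17042606 -3.3691021 ] [-0.0542562   0.01548494 -0.01223895]
```

View pics/w6.png

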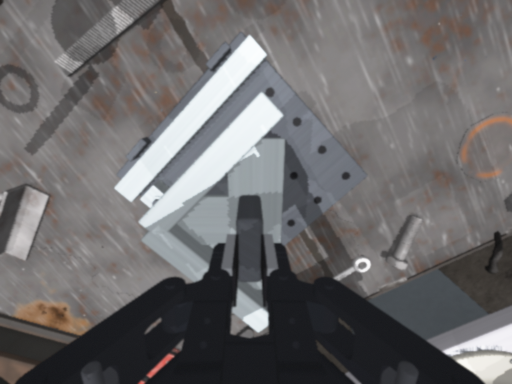

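Emit:
carry_out --pt "0 0 0 0 0 0.07 -1" --pt "0 0 0 0 0 0.09 -1" --pt "0 0 0 0 0 0.075 -1"

```text
t: 16.25
ee_pos: [563.5, 108.6, 144.8]
eef_rot: [3.139, 0.002, -0.781]
ft_force: [0.7, -0.2, -3.1]
opening: 13.2
finger_force: 59.2
```

Emit:
carry_out --pt "0.01 0.0145 0 0 0 0 -1" --pt "0.022 0.032 0 0 0 0 -1" --pt "0.025 0.0365 0 0 0 0 -1" --pt "0.025 0.0365 0 0 0 0 -1" --pt "0.025 0.0365 0 0 0 0 -1" --pt "0.025 0.0365 0 0 0 0 -1" --pt "0.025 0.0365 0 0 0 0 -1" --pt "0.023 0.0335 0 0 0 0 -1" --pt "0.018 0.0265 0 0 0 0 -1" --pt "0.0105 0.015 0 0 0 0 -1"

```text
t: 17.25
ee_pos: [498.5, -256.4, 144.8]
eef_rot: [3.141, 0.003, -0.779]
ft_force: [0.2, 1.3, -4.1]
opening: 13.6
finger_force: 59.3
```

```bash
python3 - <<'E'
from h import *
d=snap('top','top7')
f=lambda a:(lambda t:133.5+a-(t-198)*15.5/82)
edge(d,True,range(204,278),f(-4),f(5),1,33); edge(d,True,range(240,278),f(6),f(16),-1,33)
g=lambda a:(lambda t:202+a+(t-148)*14/62)
edge(d,False,range(154,206),g(-6),g(4),1,33); edge(d,False,range(154,206),g(5),g(17),-1,33)
o=get_obs(); print(o['t'],o['ee_pos'],o['eef_rot'],o['ft_force'])
E
```

```text
edge z 33 pt [667.  123.1] ang -76.76 res 0.42
edge z 33 pt [648.2  89.4] ang -76.23 res 0.46
edge z 33 pt [534.  211.4] ang 13.54 res 0.31
edge z 33 pt [530.5 184. ] ang 13.65 res 0.25
17.3 [ 498.25632412 -257.8652094   144.71351875] [ 3.14010137e+00  2.69209214e-03 -7.79477093e-01] [-1.28602527 -2.49849205 -4.12911341]
```

The side rail is at 13.6° and the back rail at 13.5°, so the corner is square. Now I'll lower the square onto the bench.

Emit:
carry_out --pt "0 0 0.02 0 0 0 -1" --pt "0 0 0.035 0 0 0 -1" --pt "0 0 0.03 0 0 0 -1" --pt "0 0 0.02 0 0 0 -1" --pt "0 0 0.012 0 0 0 -1" --pt "0 0 0.007 0 0 0 -1" --pt "0 0 0.003 0 0 0 -1" --pt "0 0 0 0 0 0 -1" --pt "0 0 0 0 0 0 -1"

```text
t: 18.2
ee_pos: [500.3, -254.6, 20.9]
eef_rot: [-3.141, -0.001, -0.777]
ft_force: [-0.3, -0.4, -3.2]
opening: 13.2
finger_force: 59.3
```

Emit:
carry_out --pt "0 0 0.001 0 0 0 -1" --pt "0 0 0 0 0 0 -1"

```text
t: 18.4
ee_pos: [500.0, -254.5, 19.4]
eef_rot: [-3.141, -0.001, -0.777]
ft_force: [-0.2, 1.1, -3.4]
opening: 13.5
finger_force: 59.3
```

Emit:
carry_out --pt "0 0 0.002 0 0 0 -1" --pt "0 0 0.001 0 0 0 -1" --pt "0 0 0 0 0 0 -1"

```text
t: 18.7
ee_pos: [499.7, -254.3, 15.9]
eef_rot: [3.142, 0.0, -0.777]
ft_force: [-1.1, 0.9, -3.0]
opening: 13.4
finger_force: 59.3
```

Emit:
carry_out --pt "0 0 0.001 0 0 0 -1" --pt "0 0 0 0 0 0 -1"

```text
t: 18.9
ee_pos: [500.0, -254.4, 15.4]
eef_rot: [-3.141, -0.0, -0.777]
ft_force: [-2.3, 1.3, 2.6]
opening: 12.7
finger_force: 60.0
```

On the bench. Release to a part opening, then rise.

Emit:
carry_out --pt "0 0 0 0 0 0 -0.5" --pt "0 0 0 0 0 0 -0.2" --pt "0 0 0 0 0 0 -0.06" --pt "0 0 0 0 0 0 -0.06" --pt "0 0 0 0 0 0 -0.06"

```text
t: 19.4
ee_pos: [499.9, -254.4, 15.1]
eef_rot: [-3.142, 0.0, -0.777]
ft_force: [0.4, 0.2, -1.2]
opening: 40.2
finger_force: 0.0
```

Emit:
carry_out --pt "0 0 -0.01 0 0 0 -0.06" --pt "0 0 -0.02 0 0 0 -0.06" --pt "0 0 -0.03 0 0 0 -0.06" --pt "0 0 -0.04 0 0 0 -0.06" --pt "0 0 -0.04 0 0 0 -0.06" --pt "0 0 -0.03 0 0 0 -0.06" --pt "0 0 -0.01 0 0 0 -0.06" --pt "0 0 0 0 0 0 -0.06" --pt "0 0 0 0 0 0 -0.06"

```text
t: 20.3
ee_pos: [499.5, -254.1, 194.1]
eef_rot: [3.141, 0.001, -0.777]
ft_force: [0.3, 0.2, -1.1]
opening: 40.2
finger_force: 0.0
```

```bash
python3 - <<'E'
from h import *
o=get_obs(); print(o['t'],o['ee_pos'],o['ft_force'])
d=snap('wrist','w8')
E
```

```text
20.3 [ 499.51554685 -254.13957798  194.11124147] [ 0.32259095  0.15463836 -1.05215211]
```

View pics/w8.png

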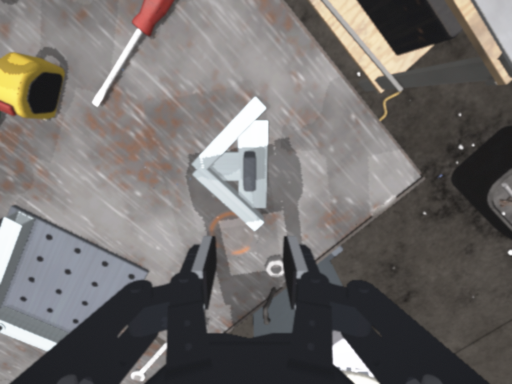

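The wrist view shows the square lying flat and released at about (235,165), where it was found. The gripper is clear of it, and the nut and spanner haven't moved.

```bash
python3 -c "
from cell import hand_in; print(hand_in())"
```

```text
the job is handed in; nothing more can be done
None
```

I handed the job in at about 20 s: the side rail now measures square to the back rail within about 0.1–0.4° (limit 1.1°), after the square was pressed on both rails for over a second (estimated 8–19 N each, limit 30 N), and the square is lying flat back where it was found; no verdict came back.

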